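# Roll a battery cell tab-up and line it up with its neighbour

### The arm

A 6-joint arm with a two-finger parallel gripper is mounted at the origin on the work surface. World frame = base frame: x ahead of the robot, y to its left, z up, the work surface at z = 0. Lengths are in m, angles in rad, forces in N, time in s.
With the tool pointing down it reaches from about 0.35 to 0.775 m from the base axis. Payload 5.5 kg.
Tool frame: the origin (TCP) lies on the centre line of the jaws, within the pads' length; the fingertips stand 11 mm ahead of it and the grasp point (between the pads) lies 8 mm behind it; z points along the fingers, y is the line along which they close (so a half turn about z gives the same grasp; the last joint's range is limited). The gripper opens to 85 mm and grips with 20 to 120 N. Pads are 22 mm wide; open, the fingers measure 114 mm over their backs; the gripper's body (76 mm by 85 mm) begins 54 mm behind the grasp point. The pads swing forward as they close: fully open they stand 13 mm farther back than shut.
Start: joints at [1.065, 0.313, 0.046, 1.304, 0, 1.431], TCP at [0.206, 0.537, 0.242] pointing down, gripper open.
Joint ranges: [-2.76, 2.76], [-0.86, 1.69], [-1.03, 1.26], [-2.2, 2.34], [-1.47, 1.5], [-3.14, 3.14]. Speed limits (rad/s): [2.57, 2.57, 3.14, 3.14, 3.14, 3.14].

### API

Orientations are given as a unit quaternion [w, x, y, z].
In Python, from workcell import env, viewer, order, models gives the robot as it stands.
- The arm moves only by the tool drive_tool, never from a script. Its argument "series" is a list that holds one entry, the list of rows, each a list of 6 numbers: the shift along the tool's x, y, z each as a share of 120 mm, from -1 to 1, then the turn, a rotation vector about the tool's x, y, z each as a share of 180 degrees, from -1 to 1. A call has 1 to 20 rows; each row shifts and turns the commanded pose from where the row before left it, along the tool's axes as they then stand; what a row does not reach is not made up. A row lasts 1/8 s, in which the tool goes at most 62.5 mm and 10.7 degrees, less where a joint would pass 70% of its speed; a pose out of reach is approached as far as the arm can. A call with a number of a shift or a turn outside -1 to 1 is refused whole. A call with a gripper value outside its range is refused whole. "jaw" is the opening, from -1 (shut) to 1 (fully open), set as the call begins (left out, the last holds). The fingers move at their own pace and stop on an object; "grip_force" is the grip in N (left out, the last holds). Time passes only in rows, so rows that do not move let the fingers close. It gives the time, the measured TCP pose, the force, the opening and the grip force at its end, in the units of the state.
- env.get_state(): the state, without advancing time (a new reading comes with each control period).
- viewer.read_camera(name): name is "scene" or "top" or "wrist"; returns the picture (384x512x3 uint8, red, green, blue); there is no depth.
- viewer.camera_info(name): a dict with "intrinsics" (3x3 intrinsics, pixels), "R" (3x3) and "t" (3): a world point X has camera coordinates R X + t; the wrist camera has in their place "T_tool_cam" (4x4, takes a point from camera to tool coordinates, whose origin is the TCP and whose axes are the flange's). Camera axes: x right, y down, z forward; pixel columns grow to the right and rows downward; lengths in m; the calibration is good to about 2 mm. A picture is of the moment at which its call begins: read the wrist's pose just before it. camera_info takes no time and is no camera call.
- order.hand_in(): hands the job in; it is judged then, once.
Trained networks look in the newest picture that a camera, given by its name, has taken for a name from the list of things; names that differ only in an ending like _2 or _b are one class to them, and where a whole thing is asked for, a point or a joint stands for the part that bears it (a point fixed in the world has none). Each returns a list of dicts, best first, with "score" (0 to 1); they miss things now and then, are a little off and sometimes report something else, mostly with a low value. They report only what shows in the picture. A call takes as long as a camera call. They do not tell look-alikes from the thing itself.
- models.silhouettes(label, camera): "region" (384x512 bool, what is visible of it) and "location" ([column, row] in pixels, amid what is visible of it).
The state is a dict: "clock": time; "joint_pos": joint angles; "qvel": joint speeds; "tau": joint torques, N m; "tcp_pos": TCP position; "orientation": TCP orientation; "wrist_force": force on the tool from outside, world axes, zero at the start; "ft_torque": the same for the moment, N m; "finger_gap": finger opening in m; "grip_force": force on a finger pad.
Only numpy, scipy, OpenCV 4.12 (cv2) and the standard library are available. Lean on these libraries where they do the work, as an engineer would, in place of code of your own. Each camera call takes 0.05 s, during which the arm holds its last target. There are 200 camera calls.

### The job

Two big battery cells lie in the lanes of the turning tray; one is finished, its steel weld tab facing straight up. With the fingertips roll the other cell along its lane to bring its tab straight up too, and leave it exactly in line with the finished cell, end to end, tab still up and lying still, so that one straight strip can be welded over both tabs. Do not lift it off the lane floor, do not press or squeeze it hard, and leave the finished cell and the things around the tray alone.

Things in the scene. Friction and masses are not known exactly. Their poses are not given: they have to be found in the camera images.
- tray: fixed aluminium tray 270 x 282 mm with two rubber-floored lanes. Origin: centre of its underside, on the bench; x along the lanes (the way cells roll), z up. Lane floors at z = 10 mm, lanes centred at y = -68 and +68, 126 mm wide; rails beside them have tops at 22; end stops: inner faces at x = -125 and +125, tops at 24, so a cell's axis can go from x = -104 to +104 mm
- cell: the cell to turn: loose metal cylinder, 46 mm diameter, 120 long, about 0.5 kg, lying across either lane. Origin on its axis at mid length, 33 mm above the bench; y along its axis, level, as the tray's y. Smooth can from y = -24 to +60 mm (press here); black band, recessed 2 mm, with the tab, y = -51 to -25; end ring y = -60 to -52
- band: the black band of that cell, fixed firmly on it and turning with it. Origin at the cell's origin, y along the cell's axis, z pointing from the axis to the weld tab: z must end up pointing straight up
- tab (a point): centre of the outer face of that cell's weld tab, a bare steel rectangle 22 mm along the axis x 12 mm round the cell, the only one on the band; 38 mm from mid length towards -y and 22.5 mm from the axis
- done_cell: the finished cell in the other lane, loose, of the same shape and size, its tab already up: origin on its axis at mid length, x along the lane, y along the axis, z towards its tab. The other cell's origin must end at the same x along the lane. Leave this one alone
- tape: loose roll of yellow tape lying flat, 90 mm across, 24 mm high, left of the tray; origin under its centre. Leave it alone
- driver: loose screwdriver lying on the bench right of the tray, about 200 mm long. Leave it alone
- screw_cup: loose white cup, 68 mm across, 60 mm high, far left of the tray; origin under its centre. Leave it alone
Not all that is in view belongs to the job. What is shaped like the cell but pink is not meant.

How it is judged:
On the way:
1. the cell has been rolled at least 20 mm along its lane (distance of cell from where it was at the start of the episode above 0.02 m), for 0.1 s.
At the end, for the whole second after the job is handed in: the cell's weld tab faces up within 12 degrees (0.21 rad); its axis is in line with the finished cell's within 8 mm along the lane; it lies on its lane's floor (axis 29 to 37 mm above the tray's underside), square across the lane within 0.15 rad, and is still (under 10 mm/s and 0.3 rad/s) (angle between band's own z axis and vertical below 0.21 rad and z of tab in the frame of tray above 0.045 m and z of cell in the frame of tray between 0.029 and 0.037 m and angle between the y axis of cell and the y axis of tray, either way round below 0.15 rad and linear speed of cell below 0.01 m/s and angular speed of cell below 0.3 rad/s and x of cell in the frame of done_cell between -0.008 and 0.008 m); the robot touches nothing.
It fails at once if the cell is lifted more than 8 mm off the lane floor (z of cell in the frame of tray above 0.041 m).
It fails at once if the fingers press or squeeze the cell with more than 90 N in all (contact force between the fingers and cell above 90 N).
It fails at once if the finished cell is shifted more than 8 mm or turned so that its tab leans more than 0.25 rad (distance of done_cell from where it was at the start of the episode above 0.008 m or angle between done_cell's own z axis and vertical above 0.25 rad).
It fails at once if the tape, screwdriver or cup is moved more than 20 mm (distance of any of tape, driver, screw_cup from where it was at the start of the episode above 0.02 m).
It also fails if it takes over 72 s, if anything falls off the work surface, if the arm or the gripper's body presses on something with over 40 N, if the wrist force passes 120 N, or if a joint passes its speed limit or range.

## Working session

There is one attempt and no reset: what is moved stays moved. The work goes in short steps, Python scripts to look and compute and a tool call to move; the robot and the scene stay as the last step left them, time stands still between calls to the robot, and variables do not carry over. Pictures are saved under pics/ and viewed, at most 10 in all, crops included, and the job is handed in when it is done.

Besides the shell and the picture viewer there is one more tool, called as name([rows], argument=value, ...), one row to a line, values as JSON. drive_tool: Moves the arm, as the interface text tells. Its arguments: {"type":"object","properties":{"series":{"type":"array"},"jaw":{"type":"number"},"grip_force":{"type":"number"}},"required":["series"]}

```bash
mkdir -p pics
cat > h.py <<'E'
import numpy as np, cv2
from workcell import env, viewer, order, models
def snap(n,f=None):
    im=viewer.read_camera(n)
    if f: cv2.imwrite('pics/'+f,im[:,:,::-1])
    return im
def ray(n,uv,z):
    c=viewer.camera_info(n);K=np.array(c['intrinsics']);R=np.array(c['R']);t=np.array(c['t'])
    o=-R.T@t;d=R.T@np.linalg.solve(K,[uv[0],uv[1],1.]);return o+d*(z-o[2])/d[2]
def proj(n,X):
    c=viewer.camera_info(n);p=np.array(c['intrinsics'])@(np.array(c['R'])@X+np.array(c['t']));return p[:2]/p[2]
E
python3 - <<'E'
from h import *
a=snap('top','top.png');b=snap('scene','scene.png')
for l in ['tray','cell','band','tab','done_cell','tape','driver','screw_cup']:
    for n in ['top','scene']:
        for d in models.silhouettes(l,n)[:3]:
            print(l,n,round(d['score'],2),np.round(d['location']),d['region'].sum(), np.round(ray(n,d['location'],.033)[:2],3))
c=viewer.camera_info('top');print(-np.array(c['R']).T@c['t'])
c=viewer.camera_info('scene');print(-np.array(c['R']).T@c['t'])
print(env.get_state())
E
```

```text
tray scene 0.61 [277. 233.] 6156 [0.603 0.049]
tray scene 0.54 [304. 214.] 651 [0.592 0.155]
tray scene 0.43 [131. 328.] 371 [ 0.638 -0.408]
cell top 0.82 [313. 156.] 393 [ 0.597 -0.175]
cell top 0.78 [122. 176.] 518 [0.537 0.489]
cell top 0.56 [223. 164.] 479 [0.572 0.139]
cell scene 0.96 [303. 213.] 646 [0.588 0.156]
cell scene 0.9 [210. 271.] 848 [ 0.606 -0.172]
cell scene 0.78 [370. 168.] 383 [0.561 0.455]
band top 0.4 [188. 236.] 90 [0.323 0.262]
band top 0.39 [229. 160.] 87 [0.585 0.116]
band scene 0.69 [294. 220.] 92 [0.594 0.119]
band scene 0.5 [191. 280.] 161 [ 0.603 -0.225]
band scene 0.44 [274. 152.] 96 [0.321 0.255]
tab top 0.59 [187. 241.] 122 [0.308 0.265]
tab top 0.48 [115. 181.] 82 [0.517 0.515]
tab scene 0.66 [278. 151.] 62 [0.325 0.267]
tab scene 0.56 [195. 280.] 168 [ 0.607 -0.216]
tab scene 0.48 [292. 217.] 126 [0.584 0.121]
done_cell top 0.87 [258. 176.] 439 [0.531 0.016]
done_cell scene 0.82 [255. 223.] 685 [0.54 0.02]
tape top 0.59 [158. 198.] 197 [0.458 0.365]
tape scene 0.83 [320. 152.] 325 [0.411 0.376]
driver top 0.76 [380. 154.] 213 [ 0.601 -0.413]
driver 
[... 204 characters left out ...]
03466767]
{'clock': 0.9, 'joint_pos': array([ 1.06539421e+00,  3.13163278e-01,  4.60849886e-02,  1.30357245e+00,
       -2.80089242e-05,  1.43123095e+00]), 'qvel': array([-0.00252375, -0.00133921,  0.00099695, -0.00038957,  0.00051463,
        0.00059571]), 'tau': array([ 7.25158225e-04, -4.80448437e+01,  2.98812693e+01,  1.67394846e-04,
        7.85086684e-06,  4.91059268e-06]), 'tcp_pos': array([0.20571415, 0.53698777, 0.24233794]), 'orientation': array([3.63528697e-05, 1.81900027e-01, 9.83317027e-01, 6.46038440e-05]), 'wrist_force': array([1.03428312, 0.12153103, 0.38865771]), 'ft_torque': array([-0.02896774, -0.00104616, -0.07351659]), 'grip_force': 0.0, 'finger_gap': 0.0856282493001533}
```

View pics/top.png

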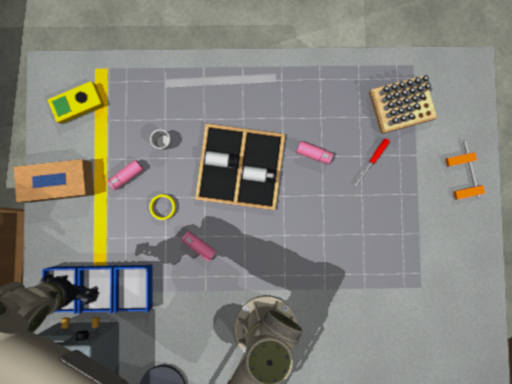

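View pics/scene.png

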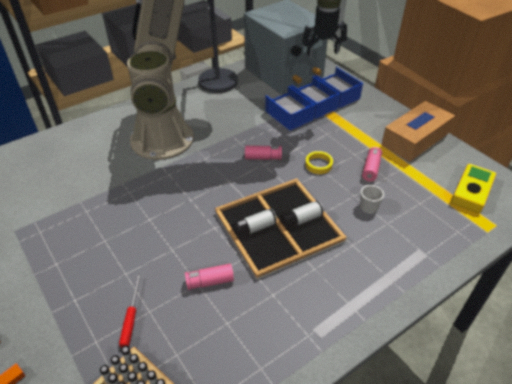

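The two white cells in the tray, at top (220,160) and (258,175), are the candidates. The pink cylinders at (313,153), (125,174) and (198,246) are not meant. I'll enlarge the tray to see which white cell shows its tab up.

Run:
```python
from h import *
a=snap('top');b=snap('scene')
A=cv2.resize(a[118:215,190:290],(400,388),interpolation=cv2.INTER_CUBIC)
B=cv2.resize(b[175:280,210:350],(400,300),interpolation=cv2.INTER_CUBIC)
C=np.zeros((388,800,3),np.uint8);C[:,:400]=A;C[:300,400:]=B
cv2.imwrite('pics/crop.png',C[:,:,::-1])
# tray corners: wooden frame + black floor colours
hsv=cv2.cvtColor(a,cv2.COLOR_RGB2HSV)
m=((hsv[...,1]>60)&(hsv[...,0]<25)&(hsv[...,2]>90)).astype(np.uint8);m[:118]=0;m[215:]=0;m[:,:190]=0;m[:,290:]=0
r=cv2.minAreaRect(cv2.findNonZero(m));bx=cv2.boxPoints(r);print(r)
P=np.array([ray('top',p,.022)[:2] for p in bx]);print(P.round(4),P.mean(0),np.linalg.norm(np.diff(P,axis=0),axis=1))
```

```text
((239.9200439453125, 166.31764221191406), (81.28484344482422, 76.980224609375), 7.650650978088379)
[[ 0.4521  0.2401]
 [ 0.7214  0.2022]
 [ 0.6792 -0.082 ]
 [ 0.4103 -0.0412]] [0.56574968 0.0797954 ] [0.27190431 0.28733443 0.27192365]
```

View pics/crop.png

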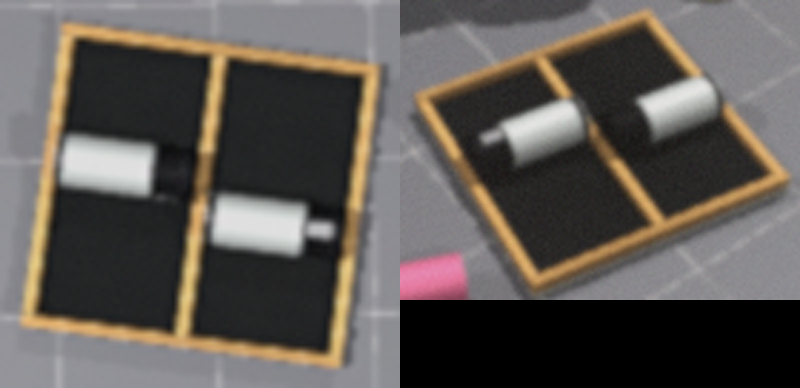

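The right cell, crop (258,223), shows its steel tab facing up, so it is the finished one and must be left alone. The left cell, crop (108,165), shows a black band on top, so it is the one to turn. The tray's yaw is about -8°. Next I move above it for a wrist view.

drive_tool([
  [[-0.426, -0.22, 0, 0, 0, 0], [-0.426, -0.22, 0, 0, 0, 0], [-0.426, -0.22, 0, 0, 0, 0], [-0.426, -0.22, 0, 0, 0, 0], [-0.426, -0.22, 0, 0, 0, 0], [-0.426, -0.22, 0, 0, 0, 0], [-0.426, -0.22, 0, 0, 0, 0], [-0.426, -0.22, 0, 0, 0, 0], [-0.426, -0.22, 0, 0, 0, 0], [0, 0, 0, 0, 0, 0.0535], [0, 0, 0, 0, 0, 0.0535], [0, 0, 0, 0, 0, 0.0535], [0, 0, 0, 0, 0, 0.0535], [0, 0, 0, 0, 0, 0.0535], [0, 0, 0, 0, 0, 0.0535], [0, 0, 0, 0, 0, 0.0535], [0, 0, 0, 0, 0, 0.0535], [0, 0, 0, 0, 0, 0]],
])

```text
clock: 3.25
tcp_pos: [0.5504, 0.1505, 0.2423]
orientation: [-0.0, 0.754, 0.657, 0.0]
wrist_force: [-0.0, -0.5, 0.8]
finger_gap: 0.0856
grip_force: 0.0
```

```bash
cat >> h.py <<'E'
from scipy.spatial.transform import Rotation as Ro
def pose():
    s=env.get_state();q=s['orientation'];T=np.eye(4);T[:3,:3]=Ro.from_quat([q[1],q[2],q[3],q[0]]).as_matrix();T[:3,3]=s['tcp_pos'];return T
def wr(uv,z,T):
    c=viewer.camera_info('wrist');M=T@np.array(c['T_tool_cam']);d=M[:3,:3]@np.linalg.solve(np.array(c['intrinsics']),[uv[0],uv[1],1.]);o=M[:3,3];return o+d*(z-o[2])/d[2]
E
python3 - <<'E'
from h import *
T=pose();a=snap('wrist','w1.png')
print(env.get_state()['clock'],T.round(3),(T@np.array(viewer.camera_info('wrist')['T_tool_cam'])).round(3), env.get_state()['joint_pos'].round(2),viewer.camera_info('wrist')['intrinsics'])
for l in ['cell','done_cell','band','tab']:
    for d in models.silhouettes(l,'wrist')[:3]: print(l,round(d['score'],2),np.round(d['location']),d['region'].sum(),wr(d['location'],.04,T).round(3))
E
```

```text
3.3 [[ 0.137  0.991  0.     0.55 ]
 [ 0.991 -0.137  0.     0.151]
 [ 0.     0.    -1.     0.242]
 [ 0.     0.     0.     1.   ]] [[ 0.991 -0.13  -0.043  0.563]
 [-0.137 -0.939 -0.315  0.232]
 [ 0.     0.318 -0.948  0.374]
 [ 0.     0.     0.     1.   ]] [0.13 0.3  0.03 1.3  0.   1.83] [[334.4076095    0.         251.74753994]
 [  0.         334.4076095  196.22363801]
 [  0.           0.           1.        ]]
cell 0.73 [289. 160.] 5333 [0.59  0.153 0.04 ]
cell 0.7 [336. 367.] 1113 [ 0.622 -0.121  0.04 ]
cell 0.69 [ 10. 104.] 2041 [0.328 0.245 0.04 ]
done_cell 0.76 [254. 273.] 4103 [0.537 0.028 0.04 ]
band 0.86 [286. 203.] 909 [0.582 0.108 0.04 ]
band 0.74 [ 10. 100.] 644 [0.33  0.249 0.04 ]
band 0.26 [260. 196.] 44762 [0.556 0.12  0.04 ]
tab 0.78 [ 10. 102.] 625 [0.33  0.248 0.04 ]
tab 0.69 [287. 204.] 929 [0.583 0.107 0.04 ]
```

View pics/w1.png

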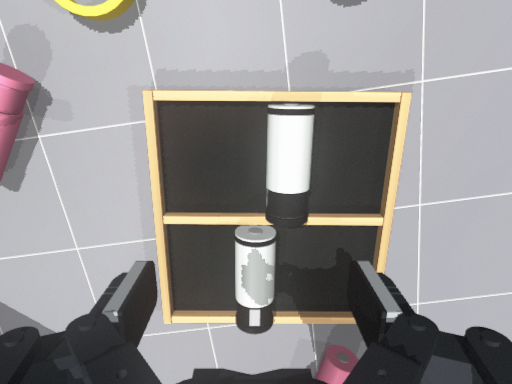

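The wrist picture shows the cell to turn at about (289,160) with its band at (287,204) and no tab in sight. The finished cell is at (255,273) with its tab at (254,317). The tab must be low on one side, so I look from the -x side.

```bash
cat >> h.py <<'E'
def axis_x(reg,T,tu,C,zs=.033,r=.023,rows=None):
    """tray-x of cylinder axis from silhouette edges in wrist image; tu=tray yaw"""
    c=viewer.camera_info('wrist');M=T@np.array(c['T_tool_cam']);K=np.array(c['intrinsics'])
    ex=np.array([np.cos(tu),np.sin(tu)]);ey=np.array([-ex[1],ex[0]])
    res=[]
    for v in rows:
        u=np.where(reg[v])[0]
        if len(u)<10: continue
        out=[]
        for uu,s in((u[0]-.5,1),(u[-1]+.5,-1)):
            d=M[:3,:3]@np.linalg.solve(K,[uu,v,1.]);o=M[:3,3]
            dx,dz=d[:2]@ex,d[2];ox=(o[:2]-C)@ex
            n=np.hypot(dx,dz)  # axis distance r to the ray, on side s
            out.append(ox+dx/dz*(zs-o[2])+s*r*n/abs(dz))
        res.append(out)
    return np.median(res,0)
E
python3 - <<'E'
from h import *
T=pose();a=snap('wrist')
for n,z,L in(('far',.023,[(144,92),(410,95)]),('mid',.022,[(163,217),(386,219)]),('near',.023,[(165,326),(377,327)])):
    p,q=[wr(x,z,T) for x in L];print(n,p.round(4),q.round(4),np.linalg.norm(q-p),np.arctan2(*(q-p)[1::-1]))
hsv=cv2.cvtColor(a,cv2.COLOR_RGB2HSV)
w=(hsv[...,1]<60)&(hsv[...,2]>110)
C=np.array([.5657,.0798])
for nm,(u0,u1,v0,v1) in dict(cell=(250,330,120,180),done=(225,290,250,295)).items():
    m=np.zeros_like(w);m[v0:v1,u0:u1]=w[v0:v1,u0:u1]
    print(nm,[ (np.where(m[v])[0][[0,-1]]).tolist() for v in (v0+5,v1-5)],axis_x(m,T,-.14,C,rows=range(v0,v1)))
E
```

```text
far [0.4546 0.2389 0.023 ] [0.719  0.1993 0.023 ] 0.2673716930897642 -0.14856151641460452
mid [0.4433 0.1036 0.022 ] [0.694  0.0664 0.022 ] 0.25347540143425235 -0.14754449808485062
near [ 0.4131 -0.0428  0.023 ] [ 0.6806 -0.0815  0.023 ] 0.2703383392169299 -0.1437040928151976
cell [[267, 313], [266, 309]] [0.01391158 0.01400211]
done [[235, 274], [235, 273]] [-0.02074558 -0.02087343]
```

drive_tool([
  [[0, -0.45, 0, 0, 0, 0], [0, -0.45, 0, 0, 0, 0], [0, -0.45, 0, 0, 0, 0], [0, 0, 0, 0, 0, 0], [0, 0, 0, 0, 0, 0]],
])

```text
clock: 4.18
tcp_pos: [0.3906, 0.1733, 0.2428]
orientation: [0.001, 0.754, 0.656, 0.001]
wrist_force: [0.0, 0.7, -0.5]
finger_gap: 0.0856
grip_force: 0.0
```

Run:
```python
from h import *
T=pose();a=snap('wrist');print(T[:3,3])
p=[]
c=viewer.camera_info('wrist');M=np.linalg.inv(T@np.array(c['T_tool_cam']))
for X in([.585,.115,.033,1],):
    q=np.array(c['intrinsics'])@(M@X)[:3];u,v=(q[:2]/q[2]).astype(int)
print(u,v);u0=min(max(u-75,0),362);v0=max(v-90,0)
cv2.imwrite('pics/w2.png',cv2.resize(a[v0:v0+150,u0:u0+150],(600,600),interpolation=cv2.INTER_CUBIC)[:,:,::-1]);print(u0,v0)
```

```text
[0.39060027 0.17326177 0.24284842]
436 194
361 104
```

View pics/w2.png

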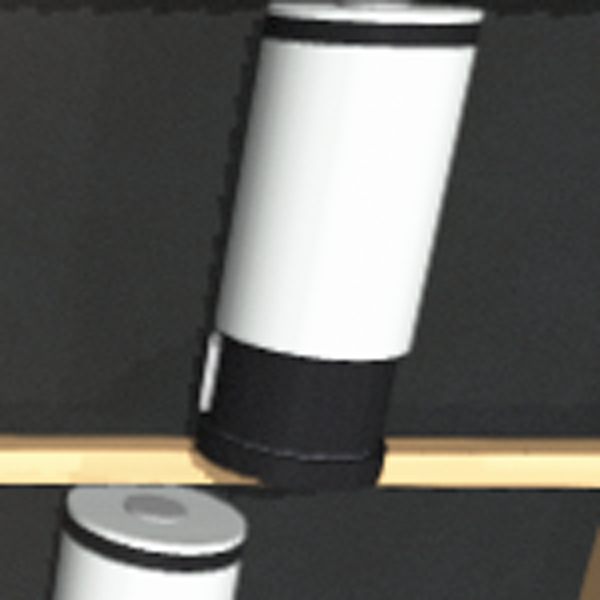

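The tab shows as a thin light sliver on the -x limb (crop (210,372)), about 105° from up. So I cage the cell with the fingers, roll it about 42 mm in +x, then hold it lightly and slide it back without rolling.

drive_tool([
  [[0.0025, 0.418, 0, 0, 0, 0.0027], [0.0025, 0.418, 0, 0, 0, 0], [0.0025, 0.418, 0, 0, 0, 0], [0.0025, 0.418, 0, 0, 0, 0], [0, 0, 0.25, 0, 0, 0], [0, 0, 0.25, 0, 0, 0], [0, 0, 0.25, 0, 0, 0], [0, 0, 0.25, 0, 0, 0], [0, 0, 0.25, 0, 0, 0], [0, 0, 0.2, 0, 0, 0], [0, 0, 0.15, 0, 0, 0], [0, 0, 0.1, 0, 0, 0], [0, 0, 0.09, 0, 0, 0], [0, 0, 0, 0, 0, 0], [0, 0, 0, 0, 0, 0]],
], jaw=1)

```text
clock: 6.1
tcp_pos: [0.5892, 0.1451, 0.0281]
orientation: [0.0, 0.757, 0.653, 0.0]
wrist_force: [0.4, -0.4, -0.4]
finger_gap: 0.0854
grip_force: 0.0
```

drive_tool([
  [[0, 0, 0, 0, 0, 0], [0, 0, 0, 0, 0, 0], [0, 0, 0, 0, 0, 0], [0, 0, 0, 0, 0, 0]],
], jaw=0.27, grip_force=20)

```text
clock: 6.6
tcp_pos: [0.5887, 0.1451, 0.0276]
orientation: [0.0, 0.757, 0.653, 0.0]
wrist_force: [-0.0, -0.3, 0.6]
finger_gap: 0.0543
grip_force: 0.0
```

Run:
```python
from h import *
snap('wrist','w3.png');print(pose().round(4),env.get_state()['wrist_force'],env.get_state()['finger_gap'])
```

```text
[[ 1.475e-01  9.891e-01  1.000e-04  5.886e-01]
 [ 9.891e-01 -1.475e-01  1.000e-04  1.451e-01]
 [ 1.000e-04  1.000e-04 -1.000e+00  2.760e-02]
 [ 0.000e+00  0.000e+00  0.000e+00  1.000e+00]] [-0.18539497 -0.29920897 -0.67137501] 0.0539933566270705
```

View pics/w3.png

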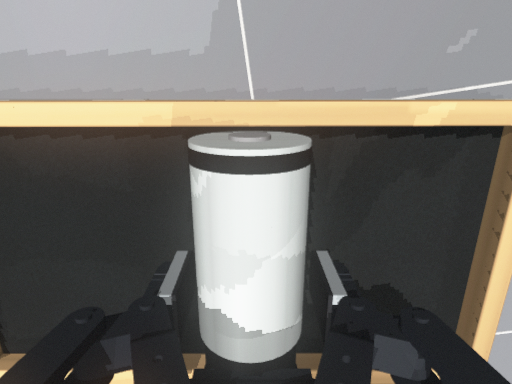

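The cell sits caged between the pads, centred at column 250, with clear gaps on both sides. Now roll it.

drive_tool([
  [[0, 0.015, 0, 0, 0, 0], [0, 0.03, 0, 0, 0, 0], [0, 0.035, 0, 0, 0, 0], [0, 0.035, 0, 0, 0, 0], [0, 0.035, 0, 0, 0, 0], [0, 0.035, 0, 0, 0, 0], [0, 0.035, 0, 0, 0, 0], [0, 0.035, 0, 0, 0, 0], [0, 0.035, 0, 0, 0, 0], [0, 0.03, 0, 0, 0, 0], [0, 0.025, 0, 0, 0, 0], [0, 0.015, 0, 0, 0, 0], [0, 0.005, 0, 0, 0, 0], [0, 0, 0, 0, 0, 0], [0, 0, 0, 0, 0, 0], [0, 0, 0, 0, 0, 0]],
], jaw=0.18)

```text
clock: 8.65
tcp_pos: [0.6319, 0.1387, 0.0275]
orientation: [-0.0, 0.757, 0.653, 0.0]
wrist_force: [0.5, 0.1, -0.6]
finger_gap: 0.0502
grip_force: 0.0
```

drive_tool([
  [[0, 0, 0, 0, 0, 0], [0, 0, 0, 0, 0, 0], [0, 0, 0, 0, 0, 0]],
], jaw=1)

```text
clock: 9.02
tcp_pos: [0.632, 0.1387, 0.0275]
orientation: [0.0, 0.757, 0.653, 0.0]
wrist_force: [-0.4, -0.4, 0.1]
finger_gap: 0.0851
grip_force: 0.0
```

drive_tool([
  [[0, 0, -0.25, 0, 0, 0], [0, 0, -0.4, 0, 0, 0], [0, 0, -0.4, 0, 0, 0], [0, 0, -0.4, 0, 0, 0], [0, 0, -0.3, 0, 0, 0], [0, 0, 0, 0, 0, 0], [0, 0, 0, 0, 0, 0]],
])

```text
clock: 9.9
tcp_pos: [0.6316, 0.1386, 0.2368]
orientation: [-0.0, 0.757, 0.653, -0.0]
wrist_force: [-0.6, -0.2, -1.7]
finger_gap: 0.0853
grip_force: 0.0
```

Run:
```python
from h import *
T=pose();a=snap('wrist');print(T[:3,3])
for l in ['cell','done_cell','tab']:
    for d in models.silhouettes(l,'wrist')[:3]: print(l,round(d['score'],2),np.round(d['location']),d['region'].sum())
cv2.imwrite('pics/w4.png',cv2.resize(a[60:380,120:400],(700,800))[:600,:,::-1])
cv2.imwrite('pics/w4raw.png',a[:,:,::-1])
```

```text
[0.63164349 0.13859576 0.23681171]
cell 0.97 [250. 160.] 5434
cell 0.9 [278. 361.] 694
done_cell 0.67 [185. 276.] 4235
tab 0.82 [254. 206.] 969
```

View pics/w4.png

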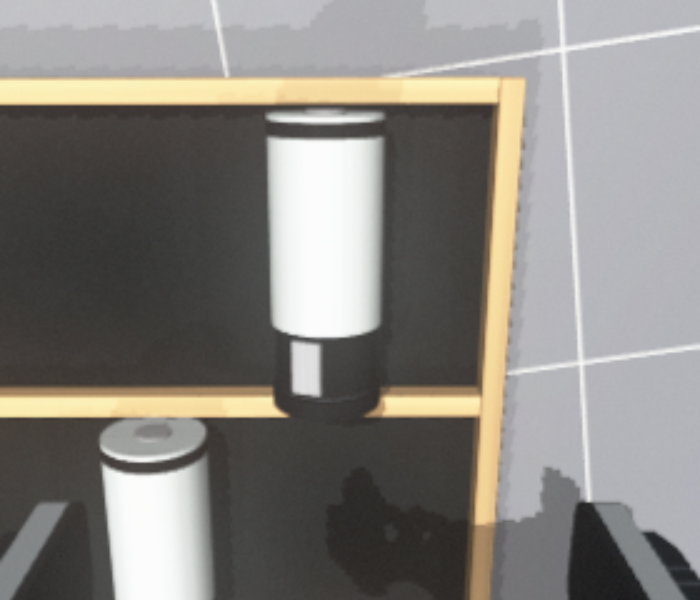

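The tab now shows at crop (306,368), still leaning toward -x by about 25°. I'll measure it.

```bash
cat >> h.py <<'E'
TU=-.1465;C0=np.array([.5657,.0798])
def tab_angle(uv,T,x):
    """lean of tab (deg, + towards tray +x) from pixel; x = tray-x of axis"""
    c=viewer.camera_info('wrist');M=T@np.array(c['T_tool_cam']);d=M[:3,:3]@np.linalg.solve(np.array(c['intrinsics']),[uv[0],uv[1],1.]);o=M[:3,3]
    ex=np.array([np.cos(TU),np.sin(TU)])
    o2=np.array([(o[:2]-C0)@ex-x,o[2]-.033]);d2=np.array([d[:2]@ex,d[2]])
    A,B,Q=d2@d2,o2@d2,o2@o2-.0225**2;s=(-B-np.sqrt(B*B-A*Q))/A;p=o2+s*d2
    return np.degrees(np.arctan2(p[0],p[1]))
def measure(T,a,box,tbox):
    hsv=cv2.cvtColor(a,cv2.COLOR_RGB2HSV);w=(hsv[...,1]<60)&(hsv[...,2]>110)
    u0,u1,v0,v1=box;m=np.zeros_like(w);m[v0:v1,u0:u1]=w[v0:v1,u0:u1]
    x=axis_x(m,T,TU,C0,rows=range(v0,v1));top=axis_x(m,T,TU,C0,rows=range(v0,v0+10));bot=axis_x(m,T,TU,C0,rows=range(v1-10,v1))
    print('x',x.round(4),top.round(4),bot.round(4))
    if tbox:
        u0,u1,v0,v1=tbox;t=np.argwhere(w[v0:v1,u0:u1]);uv=t.mean(0)[::-1]+[u0,v0]
        print('tab',len(t),uv.round(1),np.ptp(t,axis=0),tab_angle(uv,T,x.mean()))
E
python3 - <<'E'
from h import *
T=pose();a=cv2.imread('pics/w4raw.png')[:,:,::-1].copy()
measure(T,a,(220,280,118,185),(232,252,196,220))
measure(T,a,(155,215,255,290),None)
E
```

```text
x [0.0548 0.0544] [0.055  0.0542] [0.0546 0.0542]
tab 271 [242.2 206.8] [22 12] -19.2765841917416
x [-0.0214 -0.0218] [-0.0214 -0.0222] [-0.0214 -0.0216]
```

The tab leans 19.3° short, so the cell must roll 7.7 mm more (axis at 62.3). I descend, roll to there and close lightly.

drive_tool([
  [[0, 0, 0.3, 0, 0, 0], [0, 0, 0.35, 0, 0, 0], [0, 0, 0.35, 0, 0, 0], [0, 0, 0.3, 0, 0, 0], [0, 0, 0.2, 0, 0, 0], [0, 0, 0.14, 0, 0, 0], [0, 0, 0.1, 0, 0, 0], [0, 0, 0, 0, 0, 0], [0, 0, 0, 0, 0, 0]],
])

```text
clock: 11.22
tcp_pos: [0.6327, 0.1387, 0.0297]
orientation: [0.0, 0.757, 0.653, 0.001]
wrist_force: [-0.5, -0.3, 0.0]
finger_gap: 0.0856
grip_force: 0.0
```

drive_tool([
  [[0, 0, 0, 0, 0, 0], [0, 0, 0, 0, 0, 0], [0, 0, 0, 0, 0, 0], [0, 0, 0, 0, 0, 0], [0, 0.01, 0, 0, 0, 0], [0, 0.012, 0, 0, 0, 0], [0, 0.013, 0, 0, 0, 0], [0, 0.012, 0, 0, 0, 0], [0, 0, 0, 0, 0, 0], [0, 0, 0, 0, 0, 0]],
], jaw=0.18)

```text
clock: 12.48
tcp_pos: [0.6376, 0.1378, 0.0287]
orientation: [0.0, 0.757, 0.653, 0.0]
wrist_force: [-0.6, 0.1, -0.8]
finger_gap: 0.0504
grip_force: 0.0
```

drive_tool([
  [[0, 0, 0, 0, 0, 0], [0, 0, 0, 0, 0, 0], [0, 0, 0, 0, 0, 0], [0, 0, 0, 0, 0, 0]],
], jaw=0.05, grip_force=20)

```text
clock: 12.98
tcp_pos: [0.6372, 0.1378, 0.0287]
orientation: [-0.0, 0.757, 0.653, -0.0]
wrist_force: [-2.1, -0.5, 2.4]
finger_gap: 0.0455
grip_force: 20.6
```

drive_tool([
  [[0, -0.01, 0, 0, 0, 0], [0, -0.03, 0, 0, 0, 0], [0, -0.05, 0, 0, 0, 0], [0, -0.05, 0, 0, 0, 0], [0, -0.05, 0, 0, 0, 0], [0, -0.05, 0, 0, 0, 0], [0, -0.05, 0, 0, 0, 0], [0, -0.05, 0, 0, 0, 0], [0, -0.05, 0, 0, 0, 0], [0, -0.05, 0, 0, 0, 0], [0, -0.05, 0, 0, 0, 0], [0, -0.05, 0, 0, 0, 0], [0, -0.05, 0, 0, 0, 0], [0, -0.05, 0, 0, 0, 0], [0, -0.04, 0, 0, 0, 0], [0, -0.019, 0, 0, 0, 0], [0, 0, 0, 0, 0, 0], [0, 0, 0, 0, 0, 0]],
])

```text
clock: 15.22
tcp_pos: [0.554, 0.1503, 0.0287]
orientation: [-0.0, 0.757, 0.653, -0.0]
wrist_force: [-0.8, -0.0, 2.0]
finger_gap: 0.0452
grip_force: 21.4
```

drive_tool([
  [[0, 0, 0, 0, 0, 0], [0, 0, 0, 0, 0, 0], [0, 0, 0, 0, 0, 0]],
], jaw=1)

```text
clock: 15.6
tcp_pos: [0.5544, 0.1502, 0.0285]
orientation: [-0.0, 0.757, 0.653, -0.0]
wrist_force: [0.0, -0.2, 0.4]
finger_gap: 0.0852
grip_force: 0.0
```

drive_tool([
  [[0, 0, -0.25, 0, 0, 0], [0, 0, -0.4, 0, 0, 0], [0, 0, -0.4, 0, 0, 0], [0, 0, -0.4, 0, 0, 0], [0, 0, -0.3, 0, 0, 0], [0, 0, 0, 0, 0, 0], [0, 0, 0, 0, 0, 0]],
])

```text
clock: 16.48
tcp_pos: [0.5542, 0.1501, 0.238]
orientation: [-0.0, 0.757, 0.653, -0.0]
wrist_force: [-1.0, 0.7, 0.0]
finger_gap: 0.0854
grip_force: 0.0
```

Run:
```python
from h import *
T=pose();a=snap('wrist');print(T[:3,3])
for l in ['cell','done_cell','tab']:
    for d in models.silhouettes(l,'wrist')[:3]: print(l,round(d['score'],2),np.round(d['location']),d['region'].sum())
cv2.imwrite('pics/w5.png',a[:,:,::-1])
```

```text
[0.55420247 0.15010811 0.23801671]
cell 0.92 [252. 161.] 5351
cell 0.89 [332. 364.] 1053
done_cell 0.68 [252. 276.] 4216
tab 0.6 [  8. 102.] 457
tab 0.56 [254. 206.] 970
```

View pics/w5.png

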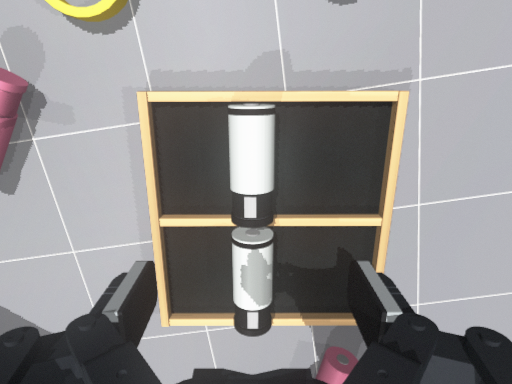

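The two cells lie end to end (columns 252 and 252), with the tabs at (250,207) and (253,320). I'll measure both.

Run:
```python
from h import *
T=pose();a=snap('wrist')
measure(T,a,(220,285,118,185),(238,264,196,219))
measure(T,a,(225,285,255,295),(238,264,311,330))
```

```text
x [-0.0212 -0.021 ] [-0.0213 -0.021 ] [-0.0206 -0.0208]
tab 280 [251. 207.] [22 12] -3.0027208264660334
x [-0.0203 -0.0206] [-0.0204 -0.0201] [-0.02   -0.0204]
tab 202 [253.4 320. ] [17 11] 1.8158301775509915
```

```bash
python3 -c "
from h import *
print(order.hand_in())"
```

```text
the job is handed in; nothing more can be done
None
```

I rolled the cell to tab up and slid it back in line with the finished cell, then handed the job in; the hand-in returned no verdict. Before hand-in the wrist camera put the tab about 3° off vertical (limit 12°) and the axis about 0.7 mm off the finished cell's (limit 8 mm).

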